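# Put the drift rod away in the bayonet-capped canister

### The job

Open the shut canister: push its sprung cap straight down and twist it anticlockwise (seen from above) until it is free of both catches, without forcing it; then set the cap down gently, grip side up, in the shallow steel tray. Then take the plain headless rod from the wooden rack and drop it end-down into the open canister, leaving the two headed drifts standing in the rack.

Things in the scene. Friction and masses are not known exactly. Their poses are not given: they have to be found in the camera images.
- canister: Dark steel tube, 52 mm across, 114 mm high, upright on a 100 x 80 x 8 mm foot plate, fixed. Origin: on its axis at bench level; z up. Bore 36 mm, its floor 10 mm above the origin. Two hooded steel catches at its +x and -x sides, 25 to 44 mm from the axis, 31 mm wide, tops 143 mm up. Each hood has a hanging tooth on its anticlockwise side and a full stop on the other.
- cap: Aluminium cap on the collar: disc 48 mm across, 12 mm thick, two lugs along its x axis (72 mm tip to tip, 12 mm wide, the lowest 6 mm thick). Origin: centre of the underside, z up; 85 to 170 g. Shut, its x axis lies along the canister's x (it is alike both ways round), its origin 130 mm above the bench and its lugs under the hoods, the spring lifting it with about 4 N.
- tray: Shallow open steel tray, outside 160 (x) x 130 (y) x 20 mm high, walls and floor 4 mm, fixed. Origin: centre of its underside, z up. The cap's lug span fits whichever way it is turned if it is set near the middle.
- rack: Wooden block 70 (x) x 170 (y) x 42 mm high, fixed, origin at the centre of its underside, z up. Three upright holes, 16 mm across and 32 mm deep, in a row along its y axis, 55 mm apart. They hold the plain rod and the two headed drifts, in any order.
- rod_center (a point): The plain round steel rod, 14 mm across and 110 mm long, with no head, standing loosely in one of the rack's holes, 78 mm of it above the rack (top 120 mm above the bench). This point is the rod's middle; z is the rod's long axis. 85 to 155 g.
- drift_disc: Steel drift with a disc head 26 mm across, 110 mm long and 14 mm thick below the head, standing in the rack: to be left there. Origin: its lower end, z up its length.
- drift_ball: Steel drift with a ball head 25 mm across, about 118 mm long and 14 mm thick below the head, standing in the rack: to be left there. Origin: its lower end, z up its length.
- canister_mouth (a point): The mouth: on the canister's axis, 132 mm above the bench, the centre of the top of a sprung brass collar (47 mm across, hole 32 mm) that stands out of the tube, seen once the cap is off. The hoods of the catches rise 11 mm above it. The rod drops through the collar into the bore.
- cap_grip (a point): Middle of the cap's upright grip bar, on its axis 27 mm above its underside: bar 44 mm long (cap x), 12 mm thick (cap y), 12 to 42 mm above the underside. To free it: push down 7 to 8 mm (about 10 N; under 5.5 the teeth hold, bottom stop at 10), turn anticlockwise seen from above 60 to 80 degrees (50 to 130 is free) keeping it down, lift. Other ways are blocked.
Not all that is in view belongs to the job. There is more than one size of the cap; the one meant has the size given above.

How it is judged:
On the way, in this order (a step that is already met when the one before it is completed fails the run):
1. the cap is turned free of the catches while still on the canister (angle between the x axis of cap and the x axis of canister, either way round above 0.7 rad and horizontal distance between cap and canister below 0.012 m and z of cap in the frame of canister below 0.15 m), for 0.05 s.
2. the cap is set down in the tray, grip up, and let go (x of cap in the frame of tray between -0.06 and 0.06 m and y of cap in the frame of tray between -0.045 and 0.045 m and z of cap in the frame of tray below 0.009 m and angle between cap's own z axis and vertical below 0.12 rad and linear speed of cap below 0.02 m/s and contact force between cap and the fingers below 0.1 N), for 0.2 s.
At the end, for the whole second after the job is handed in: The cap lies flat on the tray's floor, grip up (within 7 degrees), released and at rest; the plain rod is down inside the canister (its middle within 20 mm of the axis and less than 75 mm above the bench); the two headed drifts are still in their holes, moved less than 20 mm (all of step 2 and horizontal distance between rod_center and canister below 0.02 m and z of rod_center in the frame of canister below 0.075 m and linear speed of each of drift_disc, drift_ball below 0.02 m/s and distance of each of drift_disc, drift_ball from where it was at the start of the episode below 0.02 m); the robot touches nothing.
It fails at once if the cap is dropped or slammed into the tray (reaching its floor at over 0.7 m/s, a fall of about 25 mm) (linear speed of cap above 0.7 m/s and horizontal distance between cap and tray below 0.1 m and z of cap in the frame of tray below 0.035 m).
It fails at once if a headed drift is pulled from the rack or knocked out of it (distance of any of drift_disc, drift_ball from where it was at the start of the episode above 0.03 m).
It fails at once if the cap is forced against the catches instead of being pushed down under their teeth (contact above 60 N) (contact force between cap and canister above 60 N).
It also fails if it takes over 72 s, if anything falls off the work surface, if the arm or the gripper's body presses on something with over 40 N, if the wrist force passes 120 N, or if a joint passes its speed limit or range.

### The arm

A 6-joint arm with a two-finger parallel gripper is mounted at the origin on the work surface. World frame = base frame: x ahead of the robot, y to its left, z up, the work surface at z = 0. Lengths are in m, angles in rad, forces in N, time in s.
With the tool pointing down it reaches from about 0.275 to 0.75 m from the base axis. Payload 10.2 kg.
Tool frame: the origin (TCP) lies at the very end of the fingers, on their centre line; the grasp point (between the pads) lies 19 mm behind it (tcp_to_grasp is the z of the grasp point in the tool frame, in m); z points along the fingers, y is the line along which they close (so a half turn about z gives the same grasp; the last joint's range is limited). The gripper opens to 85 mm and grips with 20 to 120 N. Pads are 22 mm wide; open, the fingers measure 114 mm over their backs; the gripper's body (76 mm by 85 mm) begins 54 mm behind the grasp point. The pads swing forward as they close: fully open they stand 13 mm farther back than shut.
Start: joints at [-1.412, 0.313, 1.498, -0, 1.331, -0.223], TCP at [0.196, -0.487, 0.231] pointing down, gripper open.
Joint ranges: [-2.94, 2.94], [-0.97, 2.17], [0.19, 2.56], [-1.23, 4.37], [0.02, 3.11], [-2.88, 2.88]. Speed limits (rad/s): [2.39, 2.39, 3.01, 3.14, 3.14, 3.14].

### API

Orientations are given as a 3x3 rotation matrix whose columns are the frame's x, y, z axes.
In Python, from station import * gives the robot as it stands.
- The arm moves only by the tool jog_arm, never from a script. Its argument "steps" is one flat list of numbers, 5 for each row, row after row: the opening, from 0 (shut) to 1 (fully open), then the shift along the world's x, y, z in m, then the turn about the world's z in degrees. A call has 1 to 8 rows; each row is the pose to reach, as a shift and turn from the pose commanded when the call began; what a row does not reach only later rows make up. A row lasts 1/10 s, in which the tool goes at most 50 mm and 8.59 degrees, less where a joint would pass 70% of its speed; a pose out of reach is approached as far as the arm can. A call with a gripper value outside its range is refused whole. The fingers move at their own pace and stop on an object; the grip force is fixed at half the most. Time passes only in rows, so rows that repeat a pose let the fingers close. It gives the time, the measured TCP pose, the force, the opening and the grip force at its end, in the units of the state.
- state(): the state, without advancing time (a new reading comes with each control period).
- camera(name): name is "scene" or "top" or "wrist"; returns a dict with "img" (384x512x3 uint8, red, green, blue), "depth" (384x512 float32, m along the optical axis (not along the pixel's ray), 0 where there is no reading), "camera_matrix" (3x3 intrinsics, pixels), "k1" (the pictures are not rectified: a ray, as slopes to the right and down, at radius r is drawn at 1 + k1 r^2 times it, then the intrinsics apply), "world_from_camera" (4x4, takes a point from camera to world coordinates). Camera axes: x right, y down, z forward; pixel columns grow to the right and rows downward; lengths in m; the calibration is good to about 2 mm. A picture is of the moment at which its call begins.
- hand_in(): hands the job in; it is judged then, once.
The state is a dict: "clock": time; "q": joint angles; "dq": joint speeds; "tau": joint torques, N m; "eef_pos": TCP position; "eef_rot": TCP orientation; "wrist_force": force on the tool from outside, world axes, zero at the start; "ft_torque": the same for the moment, N m; "gripper_width": finger opening in m; "grasp_force": force on a finger pad.
Only numpy, scipy, OpenCV 4.12 (cv2) and the standard library are available. Lean on these libraries where they do the work, as an engineer would, in place of code of your own. Each camera call takes 0.05 s, during which the arm holds its last target. There are 200 camera calls.

## Working session

There is one attempt and no reset: what is moved stays moved. The work goes in short steps, Python scripts to look and compute and a tool call to move; the robot and the scene stay as the last step left them, time stands still between calls to the robot, and variables do not carry over. Pictures are saved under pics/ and viewed, at most 10 in all, crops included, and the job is handed in when it is done.

Besides the shell and the picture viewer there is one more tool, called after "Emit:" as name(argument=value, ...), one argument or row to a line, values as JSON. jog_arm: Moves the arm, as the interface text tells. Its arguments: {"type":"object","properties":{"steps":{"type":"array","items":{"type":"number"}}},"required":["steps"]}

```bash
mkdir -p pics
cat > h.py <<'E'
from station import *
import numpy as np, cv2
def cloud(c):
    K=c["camera_matrix"];h,w=c["depth"].shape
    u,v=np.meshgrid(np.arange(w),np.arange(h))
    D=np.array([c["k1"],0,0,0,0],float)
    p=cv2.undistortPoints(np.stack([u,v],-1).reshape(-1,1,2).astype(float),np.array(K,float),D).reshape(h,w,2)
    z=c["depth"][...,None]
    P=np.concatenate([p*z,z],-1);T=np.array(c["world_from_camera"])
    W=P@T[:3,:3].T+T[:3,3]; W[c["depth"]==0]=np.nan
    return W
def save(n,img,s=1):
    cv2.imwrite("pics/"+n,cv2.resize(img[...,::-1],None,fx=s,fy=s,interpolation=cv2.INTER_CUBIC))
E
python3 - <<'E'
from h import *
import pickle
a=camera("top");b=camera("scene")
pickle.dump((a,b),open("ab.pkl","wb"))
save("top.png",a["img"],1.5);save("scene.png",b["img"],1.5)
for c in(a,b):print(c["camera_matrix"],c["k1"],c["world_from_camera"])
print(state())
E
```

```text
[[416.74435957   0.         257.48736576]
 [  0.         416.74435957 188.58649099]
 [  0.           0.           1.        ]] 0.01954080101955487 [[-0.01419868 -0.99535402  0.09523005  0.3598184 ]
 [-0.9998825   0.01468424  0.00439998 -0.01740184]
 [-0.00577792 -0.09515639 -0.99544557  1.21652562]
 [ 0.          0.          0.          1.        ]]
[[389.70026226   0.         247.89233493]
 [  0.         389.70026226 189.1750746 ]
 [  0.           0.           1.        ]] 0.0269362160563963 [[-0.4137758   0.68129725 -0.60384075  1.02936838]
 [ 0.910378    0.31054401 -0.27344892  0.25022683]
 [ 0.00121913 -0.66286988 -0.74873362  0.79867434]
 [ 0.          0.          0.          1.        ]]
{'clock': 0.1, 'q': array([-1.41237790e+00,  3.13383592e-01,  1.49837022e+00, -1.17535751e-05,
        1.33099976e+00, -2.23397727e-01]), 'dq': array([-0.00109072, -0.0001979 , -0.00256146, -0.00091858,  0.00031354,
        0.00025731]), 'tau': array([ 2.27756522e-03, -4.12897539e+01, -2.60140550e+01, -1.79883241e-04,
        3.02448556e-03, -1.55699176e-06]), 'eef_pos': array([ 0.19556755, -0.48696254,  0.23079422]), 'eef_rot': array([[ 9.27988437e-01,  3.72608941e-01, -1.94417956e-04],
       [ 3.72608911e-01, -9.27987764e-01,  1.14458702e-03],
       [ 2.46065872e-04, -1.13460538e-03, -9.99999326e-01]]), 'wrist_force': array([-0.23122982,  0.50530547,  0.3510199 ]), 'ft_torque': array([-0.01834087,  0.01292701,  0.06145734]), 'grasp_force': 0.0, 'gripper_width': 0.0855449098550008}
```

View pics/top.png

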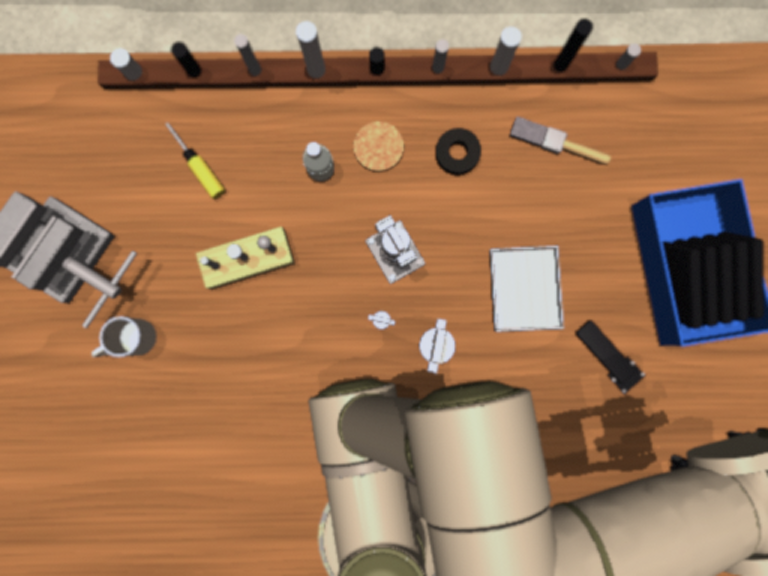

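View pics/scene.png

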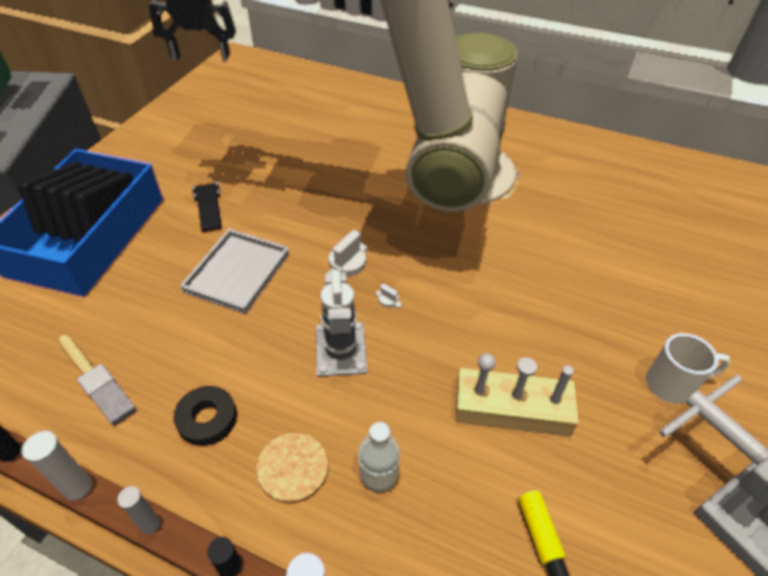

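Top view (1.5x pixels): the shut canister is at (397,245). Two loose caps, one small and one large, lie at (380,320) and (437,345) and are decoys. The tray is at (527,288). The rack is at (245,257), holding the rod, which has no head, at (208,263), the disc drift at (236,252) and the ball drift at (265,242).

Run:
```python
from h import *
import pickle
a,b=pickle.load(open("ab.pkl","rb"))
Wa,Wb=cloud(a),cloud(b)
def rect(n,P):
    r=cv2.minAreaRect((P[:,:2]*1000).astype(np.float32)); print(n,len(P),np.round(r[0],1),np.round(r[1],1),round(r[2],1),"med",np.round(P.mean(0)*1000,1))
def sel(W,px,rad,z0,z1):
    h,w=W.shape[:2];v,u=np.mgrid[:h,:w]
    m=(np.hypot(u-px[0]/1.5,v-px[1]/1.5)<rad/1.5)&(W[...,2]>z0)&(W[...,2]<z1)
    return W[m]
for nm,W,px in(("top",Wa,dict(can=(397,245),tray=(527,288),rack=(245,257))),("scene",Wb,dict(can=(340,310),tray=(236,270),rack=(517,395)))):
    print(nm)
    rect("foot",sel(W,px["can"],60,.004,.013)); 
    rect("capdisc/hoods",sel(W,px["can"],55,.134,.15)); rect("bar",sel(W,px["can"],55,.160,.185))
    rect("tray",sel(W,px["tray"],75,.003,.03)); rect("rack",sel(W,px["rack"],75,.035,.048))
    P=sel(W,px["rack"],85,.105,.14)
    l=cv2.partition if 0 else None
    from scipy.cluster.hierarchy import fcluster,linkage
    k=fcluster(linkage(P[:,:2]),.02,'distance')
    for i in set(k): rect("rod%d"%i,P[k==i]); print(P[k==i][:,2].max())
s=a["img"][130:210,240:310]; save("can.png",s,8)
s=a["img"][145:200,125:200]
t=b["img"][225:295,295:390]; save("rack.png",t,7)
```

```text
top
foot 527 [550.9 -36.2] [221.2 224.3] 6.5 med [531.4 -25.5   7.2]
capdisc/hoods 344 [537.5 -29.2] [88.3 46.6] 29.2 med [535.7 -29.5 142. ]
bar 89 [537.2 -29.5] [43.3 12.1] 29.2 med [536.3 -29.5 171.3]
tray 2071 [ 463.8 -287. ] [285.9 283.5] 25.1 med [ 459.  -286.4    7.4]
rack 1234 [577.9 272.4] [178.1 170. ] 16.4 med [524.3 255.6  41.9]
rod1 30 [510.3 309. ] [12.6 10.9] 2.9 med [510.  308.5 117.3]
0.12198793800015761
rod2 79 [525.2 256.6] [23.4 25. ] 25.6 med [525.5 256.4 119.6]
0.12601721063299953
rod3 68 [541.9 203.8] [23.5 21.9] 31.9 med [540.9 203.  122.9]
0.12880268824948882
scene
foot 595 [454.2 -35.1] [258.2 137.5] 19.0 med [519.4 -25.8   7.9]
capdisc/hoods 412 [541.5 -28.8] [90.  44.6] 26.5 med [548.  -25.  141.4]
bar 104 [540.4 -29. ] [47.2 10.9] 26.8 med [544.5 -27.1 170.7]
tray 1993 [ 444.3 -308.4] [354.1 244.7] 49.0 med [ 451.3 -299.3    8.7]
rack 1976 [529.2 257.9] [ 72.7 171.3] 16.1 med [534.4 259.2  41.5]
rod1 56 [513.6 310.5] [14.4 12.1] 19.0 med [516.  310.8 116.3]
0.12210204680065695
rod2 127 [530.  258.7] [23.9 24.4] 17.2 med [531.3 259.1 118.4]
0.12253756669406357
rod3 125 [547.7 206.1] [20.5 24.9] 14.8 med [549.3 206.1 121.3]
0.12864802141269238
```

View pics/can.png

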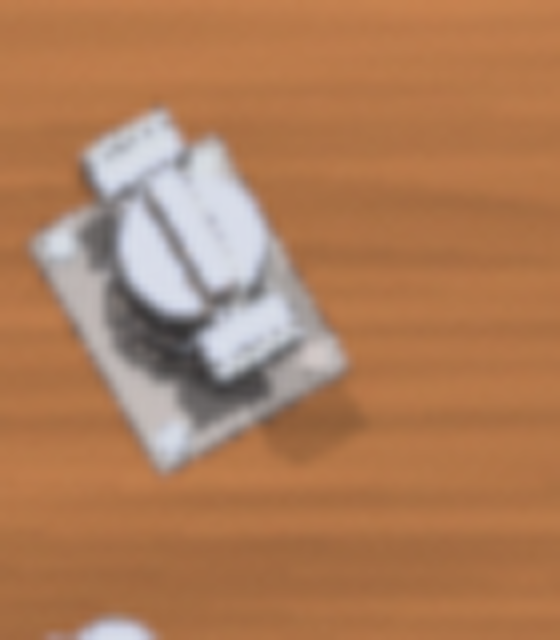

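View pics/rack.png

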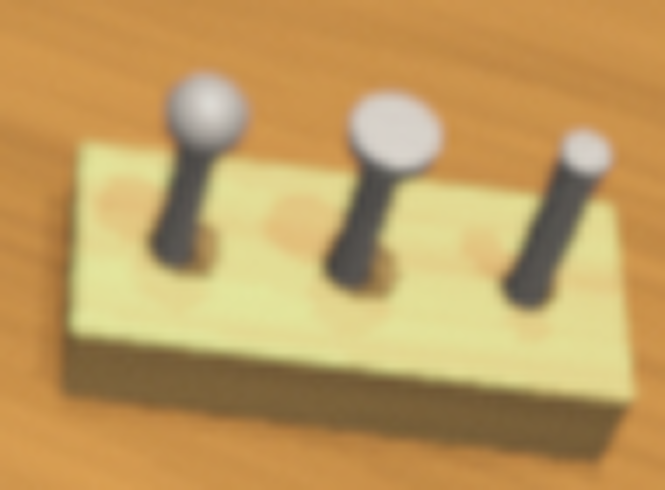

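The canister crop shows the grip bar at about 28° between two hoods, with the cap shut. In the rack crop the headless rod is the rightmost one at crop (584,153), and the disc at (395,130) and ball at (207,110) are the drifts to leave. I'll hover over the canister and refine with the wrist camera.

Emit:
jog_arm(
  steps=[1,0.03,0.04,0.03,3,1,0.06,0.08,0.05,6,1,0.09,0.12,0.05,6,1,0.12,0.16,0.05,6,1,0.15,0.2,0.05,6,1,0.18,0.24,0.05,6,1,0.21,0.28,0.05,6,1,0.24,0.32,0.05,6],
)

```text
clock: 0.9
eef_pos: [0.4296, -0.1743, 0.2812]
eef_rot: [[0.884, 0.467, -0.0], [0.467, -0.884, 0.0], [-0.0, -0.0, -1.0]]
wrist_force: [1.1, -0.6, -0.5]
gripper_width: 0.0852
grasp_force: 0.0
```

Emit:
jog_arm(
  steps=[1,0.03,0.04,0,0,1,0.06,0.08,0,0,1,0.09,0.12,0,0,1,0.103,0.138,0,0,1,0.103,0.138,0,0,1,0.103,0.138,0,0],
)

```text
clock: 1.5
eef_pos: [0.5316, -0.0383, 0.2809]
eef_rot: [[0.884, 0.468, -0.001], [0.468, -0.884, -0.0], [-0.001, -0.0, -1.0]]
wrist_force: [0.7, -0.5, 0.1]
gripper_width: 0.0854
grasp_force: 0.0
```

```bash
cat > m.py <<'E'
from h import *
s=state();print(s["clock"],s["eef_pos"],np.degrees(np.arctan2(*s["eef_rot"][1::-1,1])),s["q"])
E
python3 - <<'E'
from m import *
import pickle
w=camera("wrist");a=camera("top");save("w1.png",w["img"],1.5);pickle.dump((w,a),open("w1.pkl","wb"))
W=cloud(w);print(w["world_from_camera"][:3,3])
def rect(n,P):
    r=cv2.minAreaRect((P[:,:2]*1000).astype(np.float32)); print(n,len(P),np.round(r[0],1),np.round(r[1],1),round(r[2],1),np.round(np.nanmedian(P,0)*1000,1))
near=np.hypot(W[...,0]-.539,W[...,1]+.029)<.06
for n,lo,hi in(("bar",.16,.185),("hood",.135,.15)):rect(n,W[near&(W[...,2]>lo)&(W[...,2]<hi)])
# tray from top & scene
for c in pickle.load(open("ab.pkl","rb")):
    V=cloud(c); m=(np.hypot(V[...,0]-.45,V[...,1]+.29)<.13)&(V[...,2]>.012)&(V[...,2]<.03); rect("trayrim",V[m])
    m=(np.hypot(V[...,0]-.52,V[...,1]-.257)<.1)&(V[...,2]>.036)&(V[...,2]<.048); rect("rack",V[m])
E
```

```text
1.5 [ 0.53160344 -0.03826468  0.28085421] -62.084959944330144 [-2.91681376e-01  3.00725595e-01  1.38505713e+00 -3.11351803e-04
  1.45681090e+00  7.91940934e-01]
[0.60330522 0.0008713  0.42403247]
bar 833 [538.9 -28.1] [43.1 11.9] 29.6 [540.4 -27.2 173.1]
hood 2952 [538.6 -28.4] [88.2 47.3] 26.6 [543.9 -23.1 143.1]
trayrim 360 [ 452.5 -309.2] [179.5 188.1] 1.4 [ 454.1 -301.7   18.2]
rack 1221 [526.6 257.2] [ 71.2 170. ] 16.4 [522.7 253.1  42. ]
trayrim 480 [ 457.4 -306.6] [178.9 185.1] 1.2 [ 466.9 -284.3   17.5]
rack 1960 [529.2 257.9] [ 72.7 171.3] 16.1 [535.1 259.5  41.6]
```

View pics/w1.png

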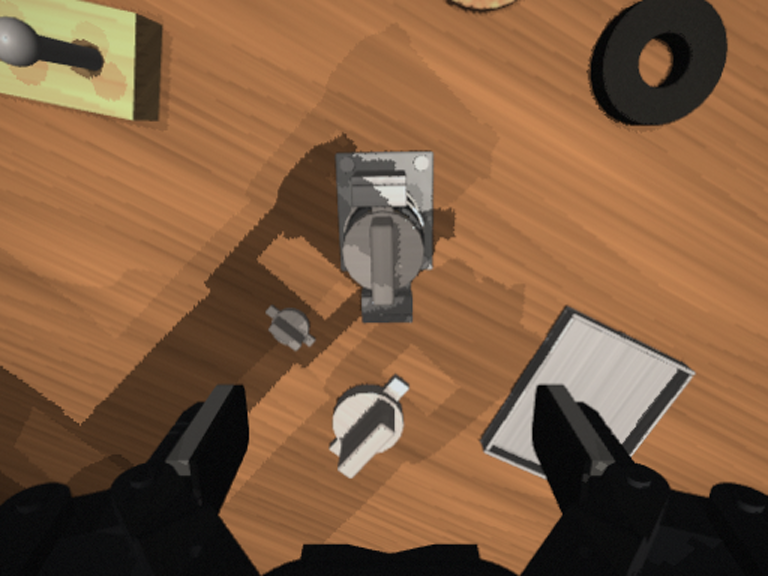

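The wrist view shows the bar parallel to the pads, centred at (383,262), with hoods at (380,190) and (387,305). The tray is at (588,395). The bar centre is (0.539,-0.028), so I'll descend and close there.

Emit:
jog_arm(
  steps=[0.7,0.007,0.01,-0.03,0,0.6,0.007,0.01,-0.06,0,0.6,0.007,0.01,-0.09,0,0.6,0.007,0.01,-0.115,0,0.6,0.007,0.01,-0.134,0,0.6,0.007,0.01,-0.134,0],
)

```text
clock: 2.2
eef_pos: [0.5373, -0.029, 0.1453]
eef_rot: [[0.885, 0.466, -0.004], [0.466, -0.885, 0.001], [-0.003, -0.003, -1.0]]
wrist_force: [0.6, 0.0, -0.1]
gripper_width: 0.0514
grasp_force: 0.0
```

Emit:
jog_arm(
  steps=[0,0,0,0,0,0,0,0,0,0,0,0,0,0,0,0,0,0,0,0,0,0,0,0,0,0,0,0,0,0],
)

```text
clock: 2.8
eef_pos: [0.5393, -0.0285, 0.1478]
eef_rot: [[0.884, 0.468, 0.001], [0.468, -0.884, -0.001], [0.001, 0.001, -1.0]]
wrist_force: [1.1, -1.5, 2.5]
gripper_width: 0.0108
grasp_force: 59.6
```

Run:
```python
from m import *
import pickle
w,a=pickle.load(open("w1.pkl","rb"))
for n,c in(("w",w),("top",a)):
    V=cloud(c); m=(abs(V[...,0]-.46)<.1)&(abs(V[...,1]+.284)<.1)&(V[...,2]>.0155)&(V[...,2]<.024)
    g=c["img"].astype(int); m&=(g.max(-1)-g.min(-1)<40)
    m=m.astype(np.uint8); k,l,st,_=cv2.connectedComponentsWithStats(m)
    P=V[m>0]; r=cv2.minAreaRect((P[:,:2]*1000).astype(np.float32)); print(n,r,np.percentile(P,[1,99],axis=0)[:,:2])
print(state()["wrist_force"],state()["gripper_width"])
```

```text
2.8 [ 0.5392599  -0.02851927  0.14780734] -62.12542861611292 [-2.69758694e-01  4.23281924e-01  1.56942575e+00 -3.25365244e-04
  1.14729470e+00  8.14667436e-01]
w ((462.36334228515625, -279.4719543457031), (160.91207885742188, 132.0037841796875), 1.1953649520874023) [[ 0.38196517 -0.34397276]
 [ 0.54260118 -0.21273004]]
top ((458.6153564453125, -298.33367919921875), (164.84957885742188, 166.04544067382812), 1.7855843305587769) [[ 0.38067241 -0.34579299]
 [ 0.54151108 -0.21410322]]
[ 1.06029849 -1.52633011  2.54774452] 0.010837434790655059
```

Gripped. Push down 7.5 mm gently.

Emit:
jog_arm(
  steps=[0,0,0,-0.003,0,0,0,0,-0.006,0,0,0,0,-0.0075,0,0,0,0,-0.0075,0,0,0,0,-0.0075,0],
)

```text
clock: 3.3
eef_pos: [0.5393, -0.0285, 0.1403]
eef_rot: [[0.884, 0.468, 0.001], [0.468, -0.884, -0.001], [0.001, 0.001, -1.0]]
wrist_force: [-0.1, -2.3, 8.4]
gripper_width: 0.0108
grasp_force: 60.4
```

Emit:
jog_arm(
  steps=[0,0,0,0,5,0,0,0,0,11,0,0,0,0,17,0,0,0,0,23,0,0,0,0,23],
)

```text
clock: 3.8
eef_pos: [0.5391, -0.028, 0.1403]
eef_rot: [[0.629, 0.778, 0.001], [0.778, -0.629, 0.0], [0.001, 0.001, -1.0]]
wrist_force: [-1.4, 0.5, 8.7]
gripper_width: 0.0107
grasp_force: 60.4
```

Emit:
jog_arm(
  steps=[0,0,0,0,8,0,0,0,0,16,0,0,0,0,24,0,0,0,0,32,0,0,0,0,40,0,0,0,0,47,0,0,0,0,47,0,0,0,0,47],
)

```text
clock: 4.6
eef_pos: [0.5391, -0.028, 0.1403]
eef_rot: [[-0.137, 0.991, 0.001], [0.991, 0.137, 0.0], [0.0, 0.001, -1.0]]
wrist_force: [-0.9, -1.0, 8.0]
gripper_width: 0.0109
grasp_force: 60.4
```

Emit:
jog_arm(
  steps=[0,0,0,0.004,0,0,0,0,0.008,0,0,0,0,0.014,0,0,0,0,0.02,0,0,0,0,0.03,0,0,0,0,0.05,0,0,0,0,0.08,0,0,0,0,0.08,0],
)

```text
clock: 5.4
eef_pos: [0.5401, -0.0285, 0.2237]
eef_rot: [[-0.137, 0.991, 0.006], [0.991, 0.137, -0.002], [-0.002, 0.006, -1.0]]
wrist_force: [1.1, -0.5, -0.9]
gripper_width: 0.0108
grasp_force: 59.0
```

Run:
```python
from m import *
w=camera("wrist");save("w2.png",w["img"],1.5)
```

```text
5.4 [ 0.54010321 -0.02845192  0.22374624] 7.881657512771675 [-2.69404345e-01  3.50011967e-01  1.46657224e+00  1.08273722e-04
  1.31863403e+00 -4.06984746e-01]
```

View pics/w2.png

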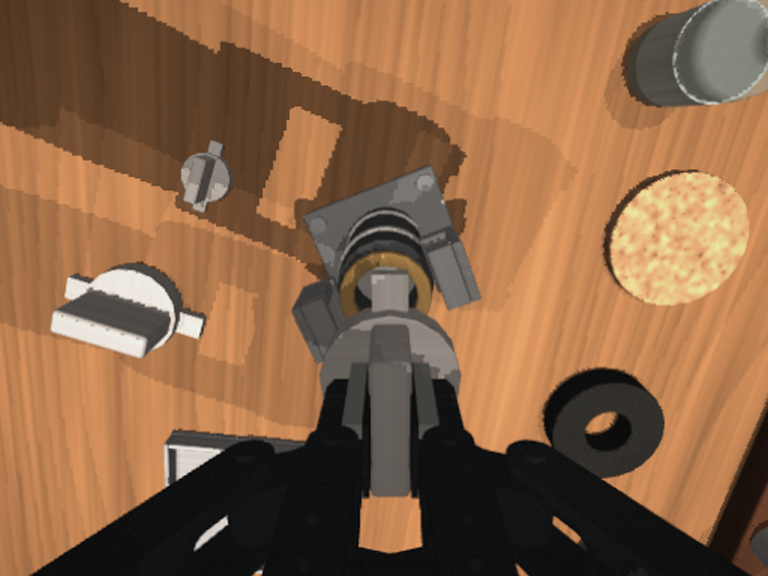

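The wrist view shows the cap in the gripper at (390,370), with the open brass collar at (388,285) behind it. Carrying it to the tray.

Emit:
jog_arm(
  steps=[0,-0.012,-0.04,0,0,0,-0.025,-0.08,0,0,0,-0.037,-0.12,0,0,0,-0.049,-0.16,0,0,0,-0.061,-0.2,-0.02,0,0,-0.073,-0.24,-0.05,0,0,-0.077,-0.251,-0.09,0,0,-0.077,-0.251,-0.12,0],
)

```text
clock: 6.25
eef_pos: [0.4599, -0.2803, 0.0967]
eef_rot: [[-0.134, 0.991, -0.003], [0.991, 0.134, 0.002], [0.003, -0.002, -1.0]]
wrist_force: [0.4, 0.4, -1.3]
gripper_width: 0.0108
grasp_force: 59.0
```

Emit:
jog_arm(
  steps=[0,0,0,-0.03,0,0,0,0,-0.05,0,0,0,0,-0.06,0,0,0,0,-0.067,0,0,0,0,-0.072,0,0,0,0,-0.074,0,0,0,0,-0.074,0],
)

```text
clock: 6.95
eef_pos: [0.462, -0.2793, 0.0262]
eef_rot: [[-0.137, 0.991, 0.0], [0.991, 0.137, -0.0], [-0.001, 0.0, -1.0]]
wrist_force: [0.3, -0.1, -0.9]
gripper_width: 0.0107
grasp_force: 59.0
```

Emit:
jog_arm(
  steps=[0,0,0,-0.0015,0,0,0,0,-0.003,0,0,0,0,-0.004,0,0,0,0,-0.004,0],
)

```text
clock: 7.35
eef_pos: [0.4619, -0.2793, 0.0222]
eef_rot: [[-0.137, 0.991, 0.0], [0.991, 0.137, -0.0], [-0.0, 0.0, -1.0]]
wrist_force: [-1.0, -0.5, 3.0]
gripper_width: 0.0109
grasp_force: 59.5
```

Contact. Release and rise.

Emit:
jog_arm(
  steps=[0.3,0,0,0,0,0.5,0,0,0,0,0.5,0,0,0,0,0.5,0,0,0,0],
)

```text
clock: 7.75
eef_pos: [0.4618, -0.2792, 0.0218]
eef_rot: [[-0.137, 0.991, -0.0], [0.991, 0.137, -0.0], [-0.0, -0.0, -1.0]]
wrist_force: [0.1, 0.7, -1.1]
gripper_width: 0.0424
grasp_force: 0.0
```

Emit:
jog_arm(
  steps=[0.5,0,0,0.02,0,0.5,0,0,0.05,0,0.5,0,0,0.09,0,0.5,0,0,0.14,0,0.5,0,0,0.18,0,0.5,0,0,0.18,0],
)

```text
clock: 8.35
eef_pos: [0.4634, -0.2806, 0.2073]
eef_rot: [[-0.137, 0.991, 0.007], [0.991, 0.137, -0.007], [-0.008, 0.006, -1.0]]
wrist_force: [0.6, -0.2, -0.6]
gripper_width: 0.0429
grasp_force: 0.0
```

Run:
```python
from m import *
W=cloud(camera("wrist")); 
m=(abs(W[...,0]-.462)<.07)&(abs(W[...,1]+.279)<.055)
for lo,hi in((.003,.01),(.014,.02),(.042,.052)):
    P=W[m&(W[...,2]>lo)&(W[...,2]<hi)];print(len(P),np.nanmedian(P,0) if len(P) else '')
```

```text
8.35 [ 0.46343965 -0.28056623  0.20734082] 7.890482330553292 [-7.60749144e-01  3.63137252e-01  1.49202163e+00  2.22018860e-05
  1.27616174e+00 -8.98444647e-01]
11179 [ 0.4593149  -0.27197556  0.00458117]
1072 [ 0.45869312 -0.27768994  0.0164705 ]
578 [ 0.46126318 -0.27810755  0.04631   ]
```

The cap is flat in the tray, with its disc top at 16 mm and bar top at 46 mm. On to the rod.

Emit:
jog_arm(
  steps=[0.6,0.004,0.045,0.05,2,0.6,0.008,0.09,0.05,4,0.6,0.012,0.135,0.05,6,0.6,0.016,0.18,0.05,8,0.6,0.02,0.225,0.05,8,0.6,0.024,0.27,0.05,8,0.6,0.028,0.315,0.05,8,0.6,0.032,0.36,0.05,8],
)

```text
clock: 9.2
eef_pos: [0.4933, 0.0827, 0.2505]
eef_rot: [[-0.273, 0.962, -0.002], [0.962, 0.273, 0.0], [0.001, -0.002, -1.0]]
wrist_force: [0.7, 0.1, 0.3]
gripper_width: 0.051
grasp_force: 0.0
```

Emit:
jog_arm(
  steps=[0.6,0.004,0.045,0,0,0.6,0.008,0.09,0,0,0.6,0.012,0.135,0,0,0.6,0.016,0.18,0,0,0.6,0.018,0.229,0,0,0.6,0.018,0.229,0,0,0.6,0.018,0.229,0,0],
)

```text
clock: 9.9
eef_pos: [0.5113, 0.3102, 0.2499]
eef_rot: [[-0.275, 0.961, -0.003], [0.961, 0.275, -0.001], [-0.0, -0.003, -1.0]]
wrist_force: [-0.7, -0.8, -0.1]
gripper_width: 0.051
grasp_force: 0.0
```

Run:
```python
from m import *
w=camera("wrist");W=cloud(w);save("w3.png",w["img"],1.5)
m=np.hypot(W[...,0]-.512,W[...,1]-.31)<.025
for lo,hi in((.05,.07),(.07,.09),(.09,.114),(.116,.125)):
    P=W[m&(W[...,2]>lo)&(W[...,2]<hi)]*1000
    print(len(P), np.round(P.mean(0),1), cv2.minAreaRect(P[:,:2].astype(np.float32)) if len(P)>3 else '')
m=(np.hypot(W[...,0]-.538,W[...,1]+.028)<.03)&(W[...,2]>.125)&(W[...,2]<.14);print(m.sum())
```

```text
9.9 [0.51128854 0.31020735 0.24993397] 15.970857336925919 [ 3.49750804e-01  4.67448734e-01  1.22739382e+00 -2.88886070e-04
  1.44973519e+00  7.10413384e-02]
54 [509.3 316.6  60.2] ((510.1207275390625, 315.2687072753906), (13.619872093200684, 6.180457592010498), 10.611918449401855)
67 [509.4 316.3  80.5] ((509.4757995605469, 315.0756530761719), (13.7447509765625, 6.791214942932129), 19.00950813293457)
94 [509.4 316.5 102.6] ((510.01055908203125, 315.1566162109375), (13.697855949401855, 6.4319167137146), 13.729679107666016)
205 [510.7 312.1 120.3] ((511.06878662109375, 311.865966796875), (12.941551208496094, 13.420795440673828), 15.619742393493652)
0
```

View pics/w3.png

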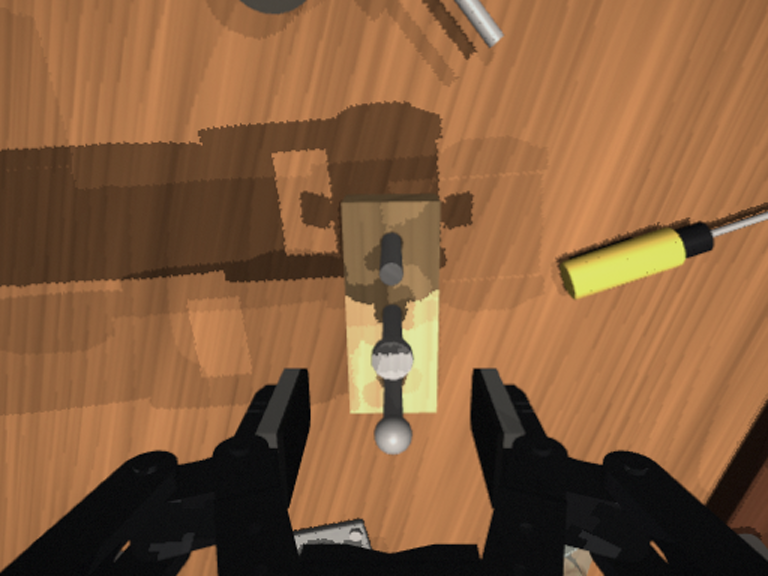

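The wrist view shows the plain headless rod at (391,271), upright at (0.511, 0.312) with its top at 120 mm. The disc drift at (392,360) and ball drift at (393,437) lie along the row, clear of the closing direction. Descend and grip the rod.

Emit:
jog_arm(
  steps=[0.45,0,0.002,-0.04,0,0.45,0,0.002,-0.08,0,0.45,0,0.002,-0.12,0,0.45,0,0.002,-0.15,0,0.45,0,0.002,-0.167,0,0.45,0,0.002,-0.167,0],
)

```text
clock: 10.55
eef_pos: [0.5108, 0.3098, 0.0823]
eef_rot: [[-0.272, 0.962, -0.005], [0.962, 0.272, -0.002], [-0.001, -0.005, -1.0]]
wrist_force: [-0.3, 0.3, -0.7]
gripper_width: 0.0386
grasp_force: 0.0
```

Emit:
jog_arm(
  steps=[0,0,0,0,0,0,0,0,0,0,0,0,0,0,0,0,0,0,0,0,0,0,0,0,0],
)

```text
clock: 11.05
eef_pos: [0.5125, 0.3118, 0.0863]
eef_rot: [[-0.274, 0.962, 0.002], [0.962, 0.274, 0.0], [-0.0, 0.002, -1.0]]
wrist_force: [0.1, -1.9, 6.9]
gripper_width: 0.0121
grasp_force: 58.5
```

Emit:
jog_arm(
  steps=[0,0,0,0.02,0,0,0,0,0.05,0,0,0,0,0.09,0,0,0,0,0.13,0,0,0,0,0.16,0,0,0,0,0.16,0,0,0,0,0.16,0],
)

```text
clock: 11.75
eef_pos: [0.5117, 0.3117, 0.2446]
eef_rot: [[-0.274, 0.962, 0.0], [0.962, 0.274, 0.0], [0.0, 0.0, -1.0]]
wrist_force: [0.3, 0.8, -2.6]
gripper_width: 0.0124
grasp_force: 58.7
```

Emit:
jog_arm(
  steps=[0,0.003,-0.04,0.01,0,0,0.006,-0.08,0.015,0,0,0.009,-0.12,0.015,0,0,0.012,-0.16,0.015,0,0,0.016,-0.2,0.015,0,0,0.02,-0.24,0.015,0,0,0.024,-0.28,0.015,0,0,0.027,-0.32,0.015,0],
)

```text
clock: 12.55
eef_pos: [0.5382, -0.0097, 0.258]
eef_rot: [[-0.274, 0.962, -0.003], [0.962, 0.274, 0.001], [0.002, -0.003, -1.0]]
wrist_force: [0.8, -0.4, -0.7]
gripper_width: 0.0124
grasp_force: 58.7
```

Emit:
jog_arm(
  steps=[0,0.0005,-0.01,0,0,0,0.0005,-0.02,0,0,0,0.0005,-0.02,0,0,0,0.0005,-0.02,0,0],
)

```text
clock: 12.95
eef_pos: [0.5392, -0.0272, 0.2594]
eef_rot: [[-0.274, 0.962, -0.001], [0.962, 0.274, 0.0], [0.001, -0.001, -1.0]]
wrist_force: [0.5, -0.0, -1.9]
gripper_width: 0.0119
grasp_force: 58.7
```

Run:
```python
from m import *
w=camera("wrist");W=cloud(w);save("w4.png",w["img"],1.5)
```

```text
12.95 [ 0.53918786 -0.02724915  0.25941817] 15.927778442373349 [-2.67760268e-01  3.27668961e-01  1.40390281e+00  3.01350133e-04
  1.41080750e+00 -5.45800397e-01]
```

View pics/w4.png

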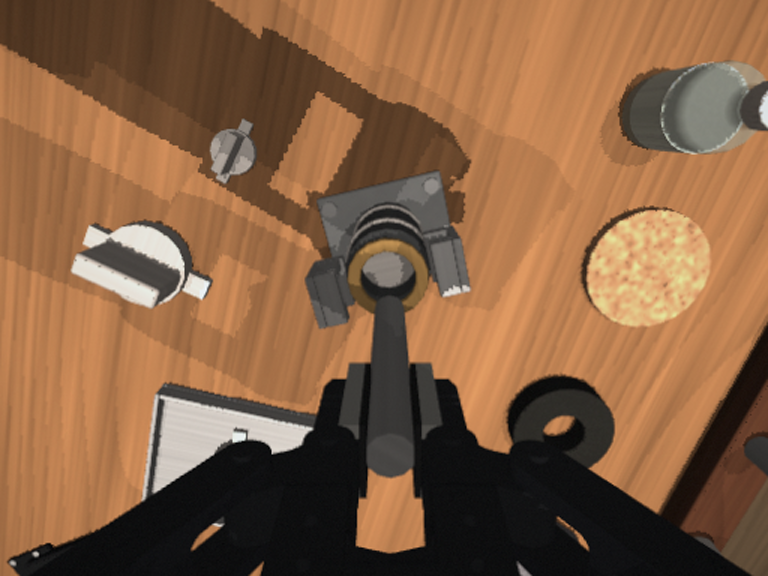

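The wrist view shows the rod upright in the pads, from (390,460) to its end at (390,300), lined up with the brass mouth at (388,275). Lowering it in.

Emit:
jog_arm(
  steps=[0,0,-0.001,-0.025,0,0,0,-0.001,-0.045,0,0,0,-0.001,-0.06,0,0,0,-0.001,-0.075,0,0,0,-0.001,-0.09,0,0,0,-0.001,-0.1,0,0,0,-0.001,-0.1,0],
)

```text
clock: 13.7
eef_pos: [0.5388, -0.0284, 0.1587]
eef_rot: [[-0.274, 0.962, -0.002], [0.962, 0.274, 0.001], [0.001, -0.002, -1.0]]
wrist_force: [0.0, -0.7, -0.6]
gripper_width: 0.0122
grasp_force: 58.8
```

Emit:
jog_arm(
  steps=[0.3,0,0,0,0,0.4,0,0,0,0,0.4,0,0,0,0,0.4,0,0,0,0,0.4,0,0,0,0],
)

```text
clock: 14.2
eef_pos: [0.5394, -0.0293, 0.16]
eef_rot: [[-0.273, 0.962, 0.0], [0.962, 0.273, -0.0], [-0.0, 0.0, -1.0]]
wrist_force: [0.6, 0.8, -0.3]
gripper_width: 0.0343
grasp_force: 0.0
```

Emit:
jog_arm(
  steps=[0.4,0,0,0.03,0,0.4,0,0,0.06,0,0.4,0,0,0.1,0,0.4,0,0,0.14,0,0.4,0,0,0.14,0,0.4,0,0,0.14,0],
)

```text
clock: 14.8
eef_pos: [0.5394, -0.0293, 0.3001]
eef_rot: [[-0.273, 0.962, 0.001], [0.962, 0.274, -0.0], [-0.001, 0.001, -1.0]]
wrist_force: [-0.8, 0.2, -1.1]
gripper_width: 0.0341
grasp_force: 0.0
```

Run:
```python
from m import *
w=camera("wrist");W=cloud(w)
r=np.hypot(W[...,0]-.539,W[...,1]+.0285)
for lo,hi in((0,.014),(.018,.024)):
    P=W[(r>=lo)&(r<hi)];print(np.histogram(P[:,2],bins=np.arange(0,.26,.01))[0])
s=w["img"];t=camera("top")["img"][120:230,120:400]
s2=cv2.resize(s[120:280,150:400],(500,320));t2=cv2.resize(t,(500,196))
save("fin.png",np.vstack([s2,t2]))
```

```text
14.8 [ 0.53941435 -0.02926268  0.30012063] 15.872676775018167 [-2.71176108e-01  3.07883610e-01  1.32640130e+00 -1.26791958e-05
  1.50609100e+00 -5.48205434e-01]
[  0   0   0   0   0   0   0   0   2 202  24 158   1   0   0   0   0   0
   0   0   0   0   0   0   0]
[  0   0   0   0   0   0   0   0   0  35  24 205  13 669   0   0   0   0
   0   0   0   0   0   0   0]
```

View pics/fin.png

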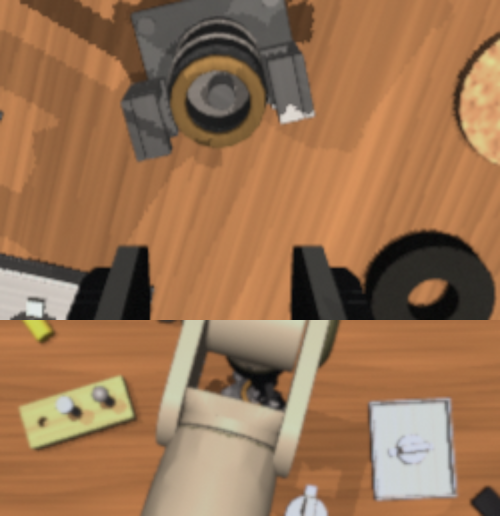

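The final picture shows the rod top inside the brass mouth at (220,92), with its top at or below 120 mm. The cap is in the tray at (410,450), and both drifts stand in the rack at (68,405) and (100,393). Handing in.

```bash
python3 -c "
from station import *
print(hand_in())"
```

```text
the job is handed in; nothing more can be done
None
```

The job is handed in, but no verdict came back: the cap was freed and set down flat, grip up, in the tray, the plain rod was dropped into the canister, and the final picture shows both headed drifts still in the rack.

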